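# Shut up the red tool chest

## Robot

A 6-joint arm with a two-finger parallel gripper is mounted at the origin on the work surface. World frame = base frame: x ahead of the robot, y to its left, z up, the work surface at z = 0. Lengths are in m, angles in rad, forces in N, time in s.
With the tool pointing down it reaches from about 0.3 to 0.875 m from the base axis. Payload 6.4 kg.
Tool frame: the origin (TCP) lies at the very end of the fingers, on their centre line; the grasp point (between the pads) lies 19 mm behind it; z points along the fingers, y is the direction in which the jaws open and shut (so a half turn about z gives the same grasp; the last joint's range is limited). The gripper opens to 88 mm and grips with 3 to 60 N. Pads are 18 mm wide; open, the fingers measure 123 mm over their backs; the gripper's body (75 mm by 187 mm) begins 45 mm behind the grasp point.
Start: joints at [-1.552, 0.181, 1.607, -0, 1.354, -0.206], TCP at [0.128, -0.561, 0.239] pointing down, gripper open.
Joint ranges: [-2.99, 2.99], [-0.89, 2.07], [0.3, 2.58], [-1.14, 4.28], [0, 2.63], [-3.12, 3.12]. Speed limits (rad/s): [2.57, 2.57, 3.01, 3.14, 3.14, 3.14].

## Interface

Orientations are given as a 3x3 rotation matrix whose columns are the frame's x, y, z axes.
In Python, from rig import * gives the robot as it stands.
- The arm moves only by the tool arm_command, never from a script. Its argument "rows" is a list that holds one entry, the list of rows, each a list of 6 numbers: the shift along the tool's x, y, z in units of 500 mm (1.0 is 500 mm), then the turn, a rotation vector about the tool's x, y, z in units of 90 degrees (1.0 is 90 degrees). In form: [[[x, y, z, rx, ry, rz], ...]]. A call has 1 to 20 rows; each row shifts and turns the commanded pose from where the row before left it, along the tool's axes as they then stand; what a row does not reach is not made up. A row lasts 1/12 s, in which the tool goes at most 41.7 mm and 7.16 degrees, less where a joint would pass 70% of its speed; a pose out of reach is approached as far as the arm can. A call with a number of a shift or a turn outside -1 to 1 is refused whole. A call with a gripper value outside its range is refused whole. "jaw" is the opening, from -1 (shut) to 1 (fully open), set as the call begins (left out, the last holds). The fingers move at their own pace and stop on an object; the grip force is fixed at half the most. Time passes only in rows, so rows that do not move let the fingers close. It gives the time, the measured TCP pose, the force and the opening at its end, in the units of the state.
- get_obs(): the state, without advancing time (a new reading comes with each control period).
- capture(name): name is "scene" or "top" or "wrist"; returns a dict with "image" (384x512x3 uint8, blue, green, red), "intrinsics" (3x3 intrinsics, pixels), "D" ([k1, k2, p1, p2, k3] as OpenCV has them; the pictures are not rectified), "world_to_cam" (4x4, takes a point from world to camera coordinates); the wrist camera has in their place "tool_from_camera" (4x4, takes a point from camera to tool coordinates, whose origin is the TCP and whose axes are the flange's). Camera axes: x right, y up, looking along -z (the intrinsics and any distortion apply to the point x, -y, -z); pixel columns grow to the right and rows downward; lengths in m; the calibration is good to about 2 mm. A picture is of the moment at which its call begins: read the wrist's pose just before it. There is no depth.
- close_job(): hands the job in, once; it reports no verdict.
Trained networks look in a picture, given as the dict that the camera call returned (one of the last four; its "shot" number tells which), for a name from the list of things; names that differ only in an ending like _2 or _b are one class to them, and where a whole thing is asked for, a point or a joint stands for the part that bears it (a point fixed in the world has none). Each returns a list of dicts, best first, with "p" (0 to 1); they miss things now and then, are a little off and sometimes report something else, mostly with a low value. They report only what shows in the picture. A call takes as long as a camera call.
- silhouettes(thing, picture): "pixels" (384x512 bool, what is visible of it) and "box" ([left, top, width, height] in pixels, round what is visible of it).
The state is a dict: "clock": time; "joints": joint angles; "joint_velocities": joint speeds; "joint_torque": joint torques, N m; "position": TCP position; "eef_rot": TCP orientation; "wrist_force": force on the tool from outside, world axes, zero at the start; "moment": the same for the moment, N m; "width": opening from 0.0 (shut) to 1.0 (fully open).
Only numpy, scipy, OpenCV 4.12 (cv2) and the standard library are available. Lean on these libraries where they do the work, as an engineer would, in place of code of your own. Each camera call takes 0.05 s, during which the arm holds its last target. There are 200 camera calls.

## Task

Close up the red tool chest: push its three drawers fully home, smoothly enough that the deep socket standing in each of the two small drawers stays upright, and press the half-raised lid down until it is fully shut, without slamming it. Everything goes with a push of the fingertips: take hold of no handle, pick nothing up, and leave the tools and other things on the bench and in the chest's top tray where they are.

Things in the scene. Friction and masses are not known exactly. Their poses are not given: they have to be found in the camera images.
- chest: red steel tool chest, 420 wide (its y) x 190 deep (its x) x 188 mm high with lid shut, fixed. Origin: centre of its underside, on the bench. The drawer side looks along its -x, roughly to the robot; front face 95 mm from the origin; turned up to 0.2 rad. Two small drawers side by side above one wide drawer, then an open top tray (floor 134, rim 170 mm above the bench) under the lid
- small_left (a joint): the upper drawer on the chest's +y side (front 200 x 60 mm, 69 to 129 mm above the bench): how far it stands out, m; 0 is fully home (front flush with the chest's front), it goes in along the chest's +x. Starts 0.045 to 0.085. Moves with about 1.5 N plus 8 N per m/s, stays where it is left, and ends at a firm stop
- small_left_pull (a point): middle of that drawer's pull: a level steel bar 10 mm thick and 70 mm long along the chest's y, its centre line 34 mm in front of the drawer front and 100 mm above the bench
- small_right (a joint): the upper drawer on the chest's -y side, otherwise the same as small_left
- small_right_pull (a point): middle of that drawer's pull, same as the left one
- wide (a joint): the wide drawer under the two small ones (front 410 x 50 mm, 14 to 64 mm above the bench): how far it stands out, m; 0 is fully home. Same motion, friction and start range as the small drawers
- wide_pull (a point): middle of the wide drawer's pull, at the middle of the chest's width: a level steel bar 10 mm thick and 110 mm long along the chest's y, its centre line 34 mm in front of the drawer front and 40 mm above the bench
- lid (a joint): red lid, 428 x 194 mm, an 18 mm deep pan hinged along the chest's back rim: angle, rad, 0 is shut (level), grows as its front edge rises; starts 0.55 to 0.95. Stiff friction stays hold it at any angle: it does not fall by itself and must be pushed all the way (2 to 8 N near the front edge). Closing faster than 3 rad/s is a slam
- lid_press (a point): point on the lid's outer (upper) face, at mid-width, 29 mm behind its front edge, 165 mm from the hinge line; 188 mm above the bench when shut
- lid_hinge (a point): middle of the lid's hinge line, along the chest's y, 170 mm above the bench
- socket_left: deep steel socket, 28 mm diameter, 48 mm tall, standing upright and loose on the floor of the small left drawer (floor 72.5 mm above the bench), 20 to 80 mm behind its front; origin: centre of its underside, z up its axis. It rides in with the drawer and topples if the drawer is shoved or stopped at over about 0.2 m/s
- socket_right: the same in the small right drawer
- wrench: steel spanner about 170 mm long lying in the chest's top tray, origin at the middle of its underside; leave it
- spray: blue spray can with red cap, 65 mm diameter, 197 mm tall, standing on the bench beside one front corner of the chest; origin: centre of its underside
- mug: white mug, 82 mm diameter, 95 mm tall, standing beside the other front corner of the chest (can and mug may be swapped); origin: centre of its underside
- screwdriver: screwdriver with orange handle, about 200 mm long, lying on the bench to the left; origin at the middle of its underside
- tape: yellow tape measure, 70 x 35 x 65 mm, on the bench to the right; origin: centre of its underside
- lid_handle (a point): middle of the black carrying handle on top of the lid: a 12 mm bar along the chest's y, about 130 mm long, standing 24 mm off the lid, 75 mm from the hinge line; not needed

How it is judged:
By the outcome, as a careful person would: the job done as asked, in the order asked, and still so for the second after the job is handed in, with the robot touching nothing.
It also fails if it takes over 64 s, if anything falls off the work surface, if the arm or the gripper's body presses on something with over 40 N, if the wrist force passes 120 N, or if a joint passes its speed limit or range.

## Working session

There is one attempt and no reset: what is moved stays moved. The work goes in short steps, Python scripts to look and compute and a tool call to move; the robot and the scene stay as the last step left them, time stands still between calls to the robot, and variables do not carry over. Pictures are saved under pics/ and viewed, about 8 in all and at most 12, crops included, and the job is handed in when it is done.

Besides the shell and the picture viewer there is one more tool, called after ">>>" as name([rows], argument=value, ...), one row to a line, values as JSON. arm_command: Moves the arm, as the interface text tells. Its arguments: {"type":"object","properties":{"rows":{"type":"array","items":{"type":"array","items":{"type":"array","items":{"type":"number"}}}},"jaw":{"type":"number"}},"required":["rows"]}

```bash
mkdir -p pics; ls
python3 - <<'E'
from rig import *
import cv2,numpy as np
o=get_obs();print({k:np.round(v,3).tolist() for k,v in o.items()})
for n in("scene","top"):
    c=capture(n);cv2.imwrite(f"pics/{n}0.png",c["image"]);print(n,c["intrinsics"],c["D"],np.round(c["world_to_cam"],4).tolist())
    for t in("lid","chest","small_left","small_right","wide","small_left_pull","small_right_pull","wide_pull","socket_left","spray","mug"):
        r=silhouettes(t,c);print(t,[(round(float(d["p"]),2),d["box"]) for d in r[:2]])
E
```

```text
pics
{'clock': 0.0, 'joints': [-1.552, 0.182, 1.608, 0.0, 1.354, -0.206], 'joint_velocities': [0.0, -0.002, 0.002, -0.0, 0.001, 0.001], 'joint_torque': [0.001, -43.387, -34.185, 0.07, 0.039, -0.0], 'position': [0.128, -0.56, 0.238], 'eef_rot': [[0.975, 0.223, -0.0], [0.223, -0.975, 0.002], [0.0, -0.002, -1.0]], 'wrist_force': [-0.116, 0.248, 0.17], 'moment': [0.0, -0.056, -0.015], 'width': 1.001}
scene [[479.14006649   0.         251.2771797 ]
 [  0.         479.14006649 187.83674866]
 [  0.           0.           1.        ]] [0.02901114 0.         0.         0.         0.        ] [[0.9047, -0.4258, 0.014, -0.5492], [0.3619, 0.7855, 0.502, -0.2611], [-0.2247, -0.4491, 0.8647, -1.5182], [0.0, 0.0, 0.0, 1.0]]
lid [(0.55, [238.2, 113.1, 121.8, 110.7])]
chest [(0.82, [214.8, 115.3, 146.4, 159.6]), (0.18, [235.3, 170.3, 7.6, 19.1])]
small_left [(0.92, [212.4, 154.8, 54.1, 57.8])]
small_right [(0.8, [247.1, 200.8, 54.1, 66.7]), (0.6, [213.4, 156.7, 52.6, 55.3])]
wide [(0.56, [212.8, 175.8, 84.2, 95.9]), (0.31, [201.3, 138.3, 21.8, 29.3])]
small_left_pull [(0.66, [251.9, 202.5, 51.9, 63.4
[... 559 characters left out ...]
-0.0157, 0.0125], [0.9961, -0.0192, 0.0861, -0.6025], [-0.0863, -0.0141, 0.9962, -1.5264], [0.0, 0.0, 0.0, 1.0]]
lid [(0.71, [208.5, 115.8, 125.2, 61.1])]
chest [(0.78, [207.8, 121.2, 124.9, 88.7])]
small_left [(0.57, [221.5, 180.6, 53.3, 33.9]), (0.48, [274.0, 172.0, 51.7, 31.7])]
small_right [(0.56, [273.0, 172.8, 52.4, 29.4]), (0.23, [194.6, 188.5, 30.7, 21.6])]
wide [(0.68, [226.1, 182.3, 97.7, 30.5]), (0.52, [212.5, 118.9, 117.5, 55.5])]
small_left_pull [(0.85, [222.2, 184.5, 51.6, 25.0])]
small_right_pull []
wide_pull [(0.94, [225.5, 180.6, 96.5, 30.0])]
socket_left []
spray [(0.7, [328.0, 160.9, 20.1, 25.1])]
mug [(0.64, [192.7, 189.7, 29.9, 20.7]), (0.16, [223.2, 178.9, 98.9, 34.7])]
```

Run:
```python
import cv2,numpy as np
a=cv2.imread("pics/scene0.png")[90:300,180:380];b=cv2.imread("pics/top0.png")[100:230,180:360]
cv2.imwrite("pics/sc.png",cv2.resize(a,(760,798-200+0),interpolation=cv2.INTER_CUBIC) if 0 else cv2.resize(a,None,fx=2.8,fy=2.8,interpolation=cv2.INTER_CUBIC))
cv2.imwrite("pics/tc.png",cv2.resize(b,None,fx=4.4,fy=4.4,interpolation=cv2.INTER_CUBIC))
```

```text
(no output)
```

View pics/sc.png

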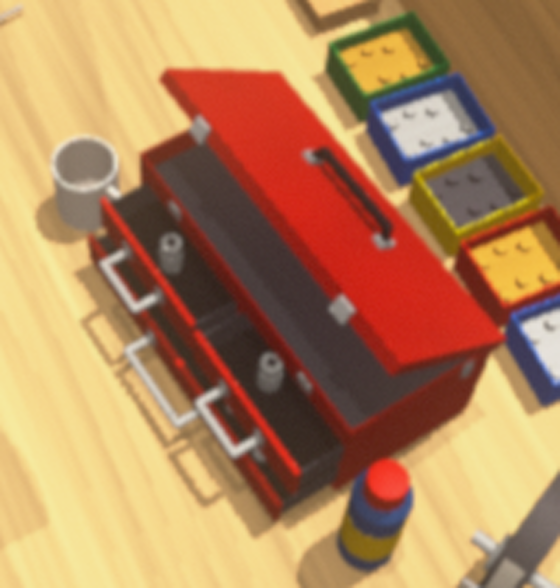

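View pics/tc.png

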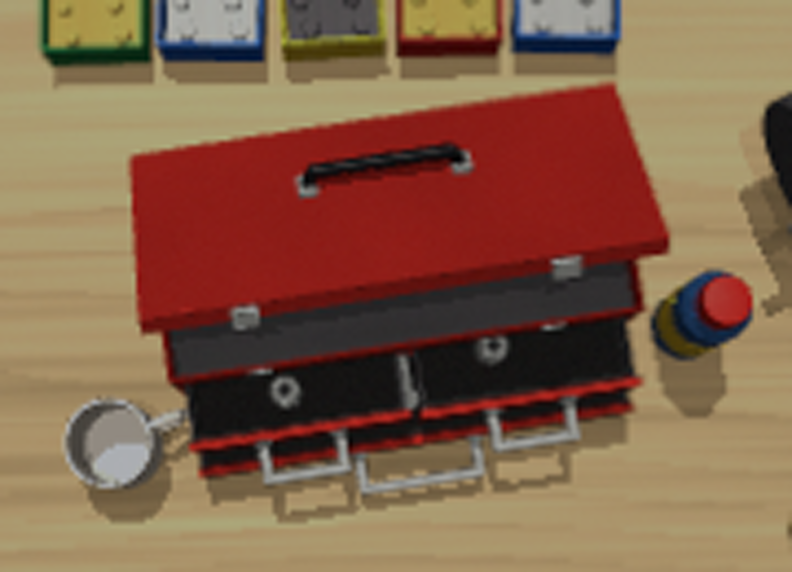

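The scene picture shows three open drawers, each with its pull, and both sockets upright at about scene px (241,180) and (276,223). The lid is half raised, the mug stands off the left front corner and the can off the right. I'll fit the chest model to points picked from both views.

```bash
cat > h.py <<'E'
import numpy as np,cv2
from scipy.optimize import least_squares
def proj(c,P):
    P=np.atleast_2d(P);M=np.array(c["world_to_cam"]);q=(P@M[:3,:3].T+M[:3,3])*[1,-1,-1]
    return cv2.projectPoints(q,np.zeros(3),np.zeros(3),np.array(c["intrinsics"]),np.array(c["D"]))[0][:,0]
def local(p):
    X,Y,th,l,r,w,a=p;L=[]
    for s,y0 in((l,.105),(r,-.105)):
        L+=[(-.095-s,y0+.1,.129),(-.095-s,y0-.1,.129),(-.129-s,y0+.035,.1),(-.129-s,y0-.035,.1)]
    L+=[(-.129-w,.055,.04),(-.129-w,-.055,.04)]
    u=np.array([-np.cos(a),np.sin(a)]);n=np.array([np.sin(a),np.cos(a)])
    for d,y in((.194,.214),(.194,-.214),(0,.214),(0,-.214),(.165,0)):
        q=np.array([.095,.17])+d*u+.018*n;L.append((q[0],y,q[1]))
    return np.array(L)
def world(p,L=None):
    L=local(p) if L is None else np.atleast_2d(L)
    c,s=np.cos(p[2]),np.sin(p[2]);return L@np.array([[c,-s,0],[s,c,0],[0,0,1]]).T+[p[0],p[1],0]
E
cat > fit.py <<'E'
from rig import *
from h import *
T=np.array([(192,446),(412,414),(268,479),(348,466),(420,412),(640,382),(497,446),(577,434),(363,490),(482,471),(143,324),(667,244),(132,157),(612,86)])/4.4+[180,100]
S=np.array([(103,200),(197,330),(103,263),(135,306),(200,335),(297,475),(201,402),(236,454),(130,350),(181,421),(165,72),(397,367),(280,72),(500,338)])/2.8+[180,90]
ct,cs=capture("top"),capture("scene")
f=lambda p:np.concatenate([(proj(ct,world(p)[:14])-T),(proj(cs,world(p)[:14])-S)]).ravel()
r=least_squares(f,[.62,0,.1,.065,.065,.065,.7],loss="soft_l1",max_nfev=500)
print(np.round(r.x,4),r.cost);print(np.round(f(r.x).reshape(-1,2),1).tolist());print(np.round(world(r.x),3).tolist())
np.save("p.npy",r.x)
cw=capture("wrist");print(np.round(cw["tool_from_camera"],3))
E
python3 fit.py
```

```text
[ 0.7075 -0.0641  0.1308  0.0553  0.057   0.0755  0.5896] 13.058289610339564
[[-0.6, 0.4], [0.0, 0.1], [0.2, -0.7], [-0.6, -0.4], [0.8, 0.6], [1.2, -0.2], [0.4, -0.7], [-0.4, -0.6], [0.4, -1.1], [-0.4, -0.7], [-0.4, -0.1], [1.5, -0.1], [-0.1, -0.2], [1.3, -0.5], [-1.1, -0.9], [-2.0, -2.0], [0.5, 0.2], [0.2, 0.7], [-1.8, -1.1], [0.2, -0.1], [-0.2, 0.3], [-0.2, -0.4], [-0.4, -0.0], [-0.8, 0.6], [-0.9, -0.4], [0.3, 0.5], [-0.8, -0.2], [1.8, 0.9]]
[[0.532, 0.12, 0.129], [0.558, -0.079, 0.129], [0.506, 0.051, 0.1], [0.516, -0.019, 0.1], [0.557, -0.089, 0.129], [0.584, -0.287, 0.129], [0.532, -0.158, 0.1], [0.541, -0.227, 0.1], [0.498, -0.036, 0.04], [0.512, -0.145, 0.04], [0.624, 0.141, 0.293], [0.68, -0.284, 0.293], [0.784, 0.162, 0.185], [0.839, -0.263, 0.185], [0.676, -0.068, 0.277]]
[[ 0.001  0.952  0.305  0.079]
 [ 1.    -0.001  0.     0.001]
 [ 0.     0.305 -0.952 -0.145]
 [ 0.     0.     0.     1.   ]]
```

>>> arm_command([
  [[0.055,-0.04,0.005,0,0,0],[0.055,-0.04,0.005,0,0,0],[0.055,-0.04,0.005,0,0,0],[0.055,-0.04,0.005,0,0,0],[0.055,-0.04,0.005,0,0,0],[0.055,-0.04,0.005,0,0,0],[0.055,-0.04,0.005,0,0,0],[0.055,-0.04,0.005,0,0,0],[0.055,-0.04,0.005,0,0,0],[0.055,-0.04,0.005,0,0,0],[0.055,-0.04,0.005,0,0,0],[0.055,-0.04,0.005,0,0,0],[0.055,-0.04,0.005,0,0,0],[0.055,-0.04,0.005,0,0,0]],
], jaw=-1)

```text
clock: 2.52
position: [0.4421, -0.2003, 0.2039]
eef_rot: [[0.975, 0.223, 0.001], [0.223, -0.975, -0.0], [0.0, 0.001, -1.0]]
wrist_force: [0.3, 0.1, -0.2]
width: 0.003
```

>>> arm_command([
  [[0,0,0,0,0,0.06],[0,0,0,0,0.074,0],[0,0,0,0,0.074,0],[0,0,0,0,0.074,0],[0,0,0,0,0.074,0],[0,0,0,0,0.074,0],[0,0,0,0,0.074,0]],
])

```text
clock: 3.1
position: [0.4414, -0.2024, 0.205]
eef_rot: [[0.756, 0.129, 0.642], [0.102, -0.992, 0.08], [0.647, 0.005, -0.762]]
wrist_force: [-0.4, 0.9, -1.9]
width: 0.007
```

```bash
cat > go.py <<'E'
# python go.py lx ly z : shift in tool units to reach chest-local point; also prints TCP in chest frame
import sys
from rig import *
from h import *
p=np.load("p.npy");o=get_obs();R=np.array(o["eef_rot"]);t=np.array(o["position"])
c,s=np.cos(p[2]),np.sin(p[2]);q=t-[p[0],p[1],0]
print("clock",o["clock"],"local TCP",np.round([c*q[0]+s*q[1],-s*q[0]+c*q[1],q[2]],4),"F",np.round(o["wrist_force"],1),"w",round(o["width"],2))
print("yaw err",np.arctan2(-R[0,1],-(-R[1,1]))*0+np.arctan2(R[0,1],-R[1,1])-p[2],"tilt",np.degrees(np.arcsin(R[2,0])), "roll",R[2,1])
a=[float(x) for x in sys.argv[1:]]
for k in range(0,len(a),3):
    d=world(p,a[k:k+3])[0]-t;print("shift units",np.round(R.T@d/.5,4),"mm",round(np.linalg.norm(d)*1e3,1))
print("unit fwd",np.round(R.T@[c,s,0],3),"up",np.round(R.T@[0,0,1],3),"left",np.round(R.T@[-s,c,0],3))
E
python3 go.py -.235 -.105 .085
```

```text
clock 3.1 local TCP [-0.2818 -0.1025  0.205 ] F [-0.4  0.9 -1.9] w 0.01
yaw err -0.0009604660691956424 tilt 40.32907339758716 roll 0.004813835294823432
shift units [-0.084   0.0038  0.2436] mm 128.9
unit fwd [ 0.762 -0.001  0.647] up [ 0.647  0.005 -0.762] left [ 0.002 -1.    -0.004]
```

>>> arm_command([
  [[-0.0105,0.0005,0.0305,0,0,0],[-0.0105,0.0005,0.0305,0,0,0],[-0.0105,0.0005,0.0305,0,0,0],[-0.0105,0.0005,0.0305,0,0,0],[-0.0105,0.0005,0.0305,0,0,0],[-0.0105,0.0005,0.0305,0,0,0],[-0.0105,0.0005,0.0305,0,0,0],[-0.0105,0.0005,0.0305,0,0,0],[0,0,0,0,0,0]],
])

```text
clock: 3.85
position: [0.4866, -0.1965, 0.0809]
eef_rot: [[0.762, 0.131, 0.635], [0.098, -0.991, 0.086], [0.641, -0.003, -0.768]]
wrist_force: [0.4, 0.5, -0.4]
width: 0.0
```

>>> arm_command([
  [[0.0076,0,0.0065,0,0,0],[0.0076,0,0.0065,0,0,0],[0.0076,0,0.0065,0,0,0],[0.0076,0,0.0065,0,0,0],[0.0076,0,0.0065,0,0,0],[0.0076,0,0.0065,0,0,0],[0.0076,0,0.0065,0,0,0],[0.0076,0,0.0065,0,0,0],[0.0076,0,0.0065,0,0,0],[0.0076,0,0.0065,0,0,0],[0.0076,0,0.0065,0,0,0],[0.0076,0,0.0065,0,0,0],[0.0076,0,0.0065,0,0,0]],
])

```text
clock: 4.93
position: [0.5519, -0.1891, 0.0824]
eef_rot: [[0.76, 0.13, 0.637], [0.1, -0.991, 0.084], [0.642, -0.0, -0.767]]
wrist_force: [-3.3, 0.5, -0.0]
width: 0.009
```

```bash
python3 - <<'E'
from rig import *
import cv2,numpy as np
c=capture("scene");a=c["image"][120:290,190:340];cv2.imwrite("pics/s1.png",cv2.resize(a,None,fx=3.5,fy=3.5,interpolation=cv2.INTER_CUBIC))
E
python3 go.py -.15 -.105 .085
```

```text
clock 4.9833 local TCP [-0.1698 -0.1038  0.0827] F [-0.4 -0.2  1.1] w 0.01
yaw err -0.00017282119686620745 tilt 39.98443560462239 roll -0.0001061449537143661
shift units [0.0333 0.0023 0.022 ] mm 20.0
unit fwd [ 0.766 -0.     0.643] up [ 0.643 -0.    -0.766] left [-0. -1. -0.]
```

View pics/s1.png

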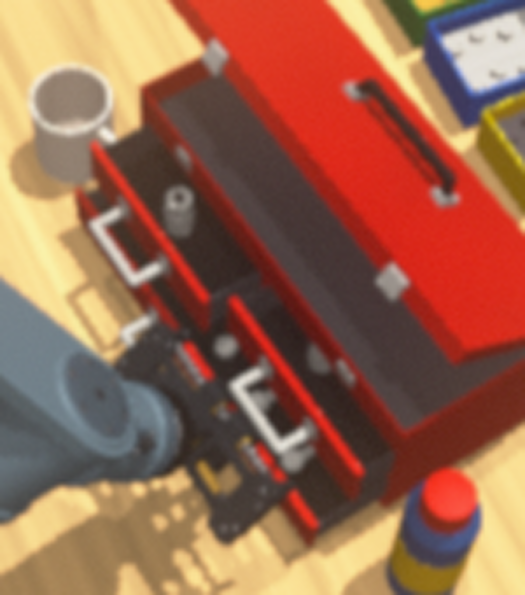

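The right drawer is moving in, and the top of its socket shows at about (318,358) in the crop. I'll keep pushing and slow down before the stop.

>>> arm_command([
  [[0.0076,0,0.0065,0,0,0],[0.0076,0,0.0065,0,0,0],[0.0076,0,0.0065,0,0,0],[0.0076,0,0.0065,0,0,0],[0.0046,0,0.0039,0,0,0],[0.003,0,0.0026,0,0,0],[0.003,0,0.0026,0,0,0],[0.003,0,0.0026,0,0,0]],
])

```text
clock: 5.65
position: [0.5804, -0.1854, 0.0822]
eef_rot: [[0.76, 0.13, 0.637], [0.1, -0.991, 0.084], [0.642, -0.0, -0.767]]
wrist_force: [-1.8, 0.2, 0.0]
width: 0.003
```

>>> arm_command([
  [[0.003,0,0.0026,0,0,0],[0.003,0,0.0026,0,0,0],[0.003,0,0.0026,0,0,0]],
])

```text
clock: 5.9
position: [0.5863, -0.1847, 0.0821]
eef_rot: [[0.76, 0.13, 0.637], [0.1, -0.992, 0.084], [0.642, -0.0, -0.767]]
wrist_force: [-2.3, 0.3, -0.2]
width: 0.006
```

```bash
python3 go.py -.133 -.105 .085
```

```text
clock 5.9 local TCP [-0.1359 -0.1038  0.0821] F [-2.3  0.3 -0.2] w 0.01
yaw err -0.00035142354947775845 tilt 39.95753059957067 roll -0.00012107116965893025
shift units [ 0.0081  0.0025 -0.0007] mm 4.2
unit fwd [ 0.767 -0.     0.642] up [ 0.642 -0.    -0.767] left [-0. -1. -0.]
```

>>> arm_command([
  [[0.003,0,0.0026,0,0,0],[0.003,0,0.0026,0,0,0],[0.003,0,0.0026,0,0,0]],
])

```text
clock: 6.15
position: [0.5918, -0.184, 0.0816]
eef_rot: [[0.761, 0.13, 0.636], [0.1, -0.991, 0.083], [0.641, 0.0, -0.767]]
wrist_force: [-12.5, -2.2, -0.7]
width: 0.003
```

>>> arm_command([
  [[0.0015,0,0.0013,0,0,0],[0,0,0,0,0,0]],
])

```text
clock: 6.32
position: [0.5922, -0.1838, 0.081]
eef_rot: [[0.761, 0.13, 0.635], [0.1, -0.992, 0.083], [0.641, -0.0, -0.768]]
wrist_force: [-6.3, -1.9, -0.7]
width: 0.004
```

```bash
python3 go.py -.235 .105 .085
```

```text
clock 6.3167 local TCP [-0.1299 -0.1037  0.081 ] F [-6.3 -1.9 -0.7] w 0.0
yaw err -0.000609416086989778 tilt 39.8402796471303 roll -8.72566462489616e-05
shift units [-0.1564 -0.4172 -0.1409] mm 233.7
unit fwd [ 0.768 -0.001  0.641] up [ 0.641 -0.    -0.768] left [-0.001 -1.    -0.   ]
```

>>> arm_command([
  [[-0.02,0,-0.0168,0,0,0],[-0.04,0,-0.0335,0,0,0],[-0.04,0,-0.0335,0,0,0],[-0.04,0,-0.0335,0,0,0],[-0.02,0,-0.0168,0,0,0],[0,-0.0525,0,0,0,0],[0,-0.0525,0,0,0,0],[0,-0.0525,0,0,0,0],[0,-0.0525,0,0,0,0],[0,-0.0525,0,0,0,0],[0,-0.0525,0,0,0,0],[0,-0.0525,0,0,0,0],[0,-0.0525,0,0,0,0],[0,0,0,0,0,0]],
])

```text
clock: 7.48
position: [0.4607, 0.0154, 0.0816]
eef_rot: [[0.76, 0.136, 0.636], [0.103, -0.991, 0.089], [0.642, -0.002, -0.767]]
wrist_force: [-0.4, 0.1, 1.1]
width: 0.001
```

>>> arm_command([
  [[0.0076,0,0.0065,0,0,0],[0.0076,0,0.0065,0,0,0],[0.0076,0,0.0065,0,0,0],[0.0076,0,0.0065,0,0,0],[0.0076,0,0.0065,0,0,0],[0.0076,0,0.0065,0,0,0],[0.0076,0,0.0065,0,0,0],[0.0076,0,0.0065,0,0,0],[0.0076,0,0.0065,0,0,0],[0.0076,0,0.0065,0,0,0],[0.0076,0,0.0065,0,0,0],[0.0076,0,0.0065,0,0,0],[0.0076,0,0.0065,0,0,0]],
])

```text
clock: 8.57
position: [0.527, 0.0194, 0.0812]
eef_rot: [[0.76, 0.13, 0.637], [0.1, -0.991, 0.084], [0.642, -0.0, -0.767]]
wrist_force: [-2.1, -1.6, -1.1]
width: 0.005
```

```bash
python3 go.py -.133 .105 .082
```

```text
clock 8.5667 local TCP [-0.168   0.1063  0.0812] F [-2.1 -1.6 -1.1] w 0.0
yaw err -0.000330367393389569 tilt 39.94015262127308 roll -1.6478086547332096e-05
shift units [0.0548 0.0025 0.0438] mm 35.1
unit fwd [ 0.767 -0.     0.642] up [ 0.642 -0.    -0.767] left [-0. -1. -0.]
```

>>> arm_command([
  [[0.0076,0,0.0065,0,0,0],[0.0076,0,0.0065,0,0,0],[0.0076,0,0.0065,0,0,0],[0.0076,0,0.0065,0,0,0],[0.0046,0,0.0039,0,0,0],[0.003,0,0.0026,0,0,0],[0.003,0,0.0026,0,0,0],[0.003,0,0.0026,0,0,0],[0.003,0,0.0026,0,0,0]],
])

```text
clock: 9.32
position: [0.5575, 0.0234, 0.0811]
eef_rot: [[0.76, 0.13, 0.637], [0.1, -0.991, 0.084], [0.642, -0.0, -0.766]]
wrist_force: [-2.5, -0.5, 0.3]
width: 0.004
```

>>> arm_command([
  [[0.003,0,0.0026,0,0,0],[0.003,0,0.0026,0,0,0],[0.003,0,0.0026,0,0,0]],
])

```text
clock: 9.57
position: [0.5634, 0.0241, 0.0809]
eef_rot: [[0.76, 0.13, 0.637], [0.1, -0.991, 0.084], [0.642, -0.0, -0.767]]
wrist_force: [-0.6, -0.5, -1.0]
width: 0.004
```

>>> arm_command([
  [[0.003,0,0.0026,0,0,0],[0.0015,0,0.0013,0,0,0]],
])

```text
clock: 9.73
position: [0.5652, 0.0247, 0.0798]
eef_rot: [[0.761, 0.13, 0.635], [0.1, -0.991, 0.084], [0.641, -0.0, -0.768]]
wrist_force: [-9.1, -1.9, -0.2]
width: 0.004
```

```bash
python3 go.py -.133 .105 .082
```

```text
clock 9.7333 local TCP [-0.1294  0.1066  0.0798] F [-9.1 -1.9 -0.2] w 0.0
yaw err -0.00017413971430518815 tilt 39.84059865119874 roll -0.0003470708476560317
shift units [-0.0027  0.0031 -0.0079] mm 4.5
unit fwd [ 0.768 -0.     0.641] up [ 0.641 -0.    -0.768] left [-0. -1.  0.]
```

>>> arm_command([
  [[0.0015,0,0.0013,0,0,0],[0,0,0,0,0,0],[-0.02,0,-0.0168,0,0,0],[-0.04,0,-0.0335,0,0,0],[-0.04,0,-0.0335,0,0,0],[-0.04,0,-0.0335,0,0,0],[-0.04,0,-0.0335,0,0,0],[-0.02,0,-0.0168,0,0,0],[0,0.0425,0,0,0,0],[0,0.0425,0,0,0,0],[0,0.0425,0,0,0,0],[0,0.0425,0,0,0,0],[0,0.0425,0,0,0,0],[0,0,0,0,0,0]],
])

```text
clock: 10.9
position: [0.4534, -0.1028, 0.0824]
eef_rot: [[0.759, 0.126, 0.639], [0.099, -0.992, 0.078], [0.644, 0.004, -0.765]]
wrist_force: [0.2, -1.7, 0.1]
width: 0.005
```

```bash
python3 go.py -.255 0 .025
python3 - <<'E'
from rig import *
import cv2
c=capture("scene");a=c["image"][100:290,170:370];cv2.imwrite("pics/s2.png",cv2.resize(a,None,fx=3,fy=3,interpolation=cv2.INTER_CUBIC))
E
```

```text
clock 10.9 local TCP [-0.2569 -0.0052  0.0824] F [ 0.2 -1.7  0.1] w 0.01
yaw err -0.004752023735981686 tilt 40.06578403787616 roll 0.003992813759831042
shift units [-0.0709 -0.011   0.0903] mm 57.7
unit fwd [ 0.765 -0.005  0.644] up [ 0.644  0.004 -0.765] left [-0.001 -1.    -0.006]
```

View pics/s2.png

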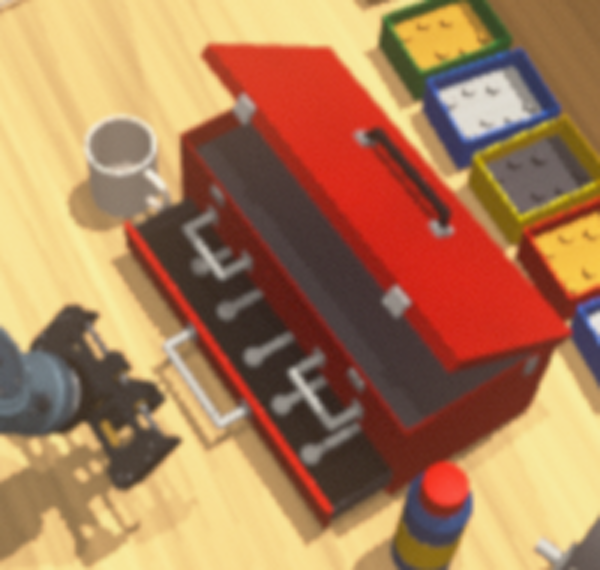

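Both small drawers are flush, with their pulls at about (215,245) and (325,390) in the crop. Only the wide drawer is still out, holding spanners, with its pull at about (205,385). Next I lower to the wide pull and push.

>>> arm_command([
  [[-0.0178,-0.0025,0.0225,0,0,0],[-0.0178,-0.0025,0.0225,0,0,0],[-0.0178,-0.0025,0.0225,0,0,0],[-0.0178,-0.0025,0.0225,0,0,0],[0,0,0,0,0,0]],
])

```text
clock: 11.37
position: [0.4511, -0.0899, 0.0213]
eef_rot: [[0.762, 0.131, 0.634], [0.098, -0.991, 0.087], [0.64, -0.004, -0.769]]
wrist_force: [1.1, 0.2, 0.2]
width: 0.007
```

>>> arm_command([
  [[0.0077,0,0.0064,0,0,0],[0.0077,0,0.0064,0,0,0],[0.0077,0,0.0064,0,0,0],[0.0077,0,0.0064,0,0,0],[0.0077,0,0.0064,0,0,0],[0.0077,0,0.0064,0,0,0],[0.0077,0,0.0064,0,0,0],[0.0077,0,0.0064,0,0,0],[0.0077,0,0.0064,0,0,0],[0.0077,0,0.0064,0,0,0],[0.0077,0,0.0064,0,0,0],[0.0077,0,0.0064,0,0,0],[0.0077,0,0.0064,0,0,0]],
])

```text
clock: 12.45
position: [0.5174, -0.0839, 0.0235]
eef_rot: [[0.76, 0.13, 0.636], [0.1, -0.992, 0.084], [0.642, -0.0, -0.767]]
wrist_force: [-3.0, -0.7, -1.5]
width: 0.006
```

```bash
python3 go.py -.13 0 .025
```

```text
clock 12.45 local TCP [-0.1911  0.0051  0.0235] F [-3.  -0.7 -1.5] w 0.01
yaw err -0.00035736718600640205 tilt 39.92664049787247 roll -0.00030212777000659355
shift units [0.0956 0.0102 0.0761] mm 61.3
unit fwd [ 0.767 -0.     0.642] up [ 0.642 -0.    -0.767] left [-0. -1.  0.]
```

>>> arm_command([
  [[0.0077,0,0.0064,0,0,0],[0.0077,0,0.0064,0,0,0],[0.0077,0,0.0064,0,0,0],[0.0077,0,0.0064,0,0,0],[0.0077,0,0.0064,0,0,0],[0.0077,0,0.0064,0,0,0],[0.0077,0,0.0064,0,0,0],[0.0077,0,0.0064,0,0,0],[0.0077,0,0.0064,0,0,0],[0.0046,0,0.0039,0,0,0],[0.003,0,0.0026,0,0,0],[0.003,0,0.0026,0,0,0]],
])

```text
clock: 13.45
position: [0.5689, -0.0771, 0.0238]
eef_rot: [[0.76, 0.13, 0.637], [0.1, -0.991, 0.084], [0.642, -0.0, -0.767]]
wrist_force: [-1.8, 0.9, -3.9]
width: 0.007
```

>>> arm_command([
  [[0.003,0,0.0026,0,0,0],[0.003,0,0.0026,0,0,0],[0.003,0,0.0026,0,0,0]],
])

```text
clock: 13.7
position: [0.5747, -0.0764, 0.0238]
eef_rot: [[0.76, 0.13, 0.637], [0.1, -0.991, 0.084], [0.642, -0.0, -0.766]]
wrist_force: [-1.8, -0.0, -3.3]
width: 0.004
```

```bash
python3 go.py -.13 0 .025
```

```text
clock 13.7 local TCP [-0.1332  0.0051  0.0238] F [-1.8 -0.  -3.3] w 0.0
yaw err -8.926843285744779e-05 tilt 39.96078165577888 roll -0.0003517460892274144
shift units [0.0065 0.0103 0.0022] mm 6.2
unit fwd [ 0.766 -0.     0.642] up [ 0.642 -0.    -0.766] left [-0. -1.  0.]
```

>>> arm_command([
  [[0.003,0,0.0026,0,0,0],[0.003,0,0.0026,0,0,0],[0.0015,0,0.0013,0,0,0]],
])

```text
clock: 13.95
position: [0.5772, -0.0758, 0.0219]
eef_rot: [[0.763, 0.129, 0.633], [0.099, -0.992, 0.082], [0.639, -0.0, -0.769]]
wrist_force: [-17.9, -4.1, 0.2]
width: 0.008
```

>>> arm_command([
  [[0,0,0,0,0,0],[-0.02,0,-0.0168,0,0,0],[-0.04,0,-0.0335,0,0,0],[-0.04,0,-0.0335,0,0,0],[-0.04,0,-0.0335,0,0,0],[-0.02,0,-0.0168,0,0,0],[0.04,0,-0.048,0,0,0],[0.047,0,-0.056,0,0,0],[0.047,0,-0.056,0,0,0],[0.047,0,-0.056,0,0,0],[0.047,0,-0.056,0,0,0],[0.047,0,-0.056,0,0,0],[0.047,0,-0.056,0,0,0],[0.047,0,-0.056,0,0,0],[0.047,0,-0.056,0,0,0],[0.047,0,-0.056,0,0,0],[0,0,0,0,0,0]],
])

```text
clock: 15.37
position: [0.4787, -0.0911, 0.3857]
eef_rot: [[0.75, 0.131, 0.648], [0.106, -0.991, 0.078], [0.653, 0.01, -0.758]]
wrist_force: [0.7, -0.4, 0.5]
width: 0.004
```

>>> arm_command([
  [[0,0,0,0,-0.074,0],[0,0,0,0,-0.074,0],[0,0,0,0,-0.074,0],[0,0,0,0,-0.074,0],[0,0,0,0,-0.074,0],[0,0,0,0,-0.074,0],[0,0,0,0,0,0]],
])

```text
clock: 15.95
position: [0.4786, -0.0892, 0.3739]
eef_rot: [[0.991, 0.134, -0.003], [0.134, -0.991, 0.002], [-0.003, -0.003, -1.0]]
wrist_force: [-0.4, -0.0, 0.5]
width: 0.007
```

```bash
python3 go.py -.035 0 .32 -.032 0 .277
python3 - <<'E'
from rig import *
import cv2
c=capture("top");a=c["image"][100:230,180:360];cv2.imwrite("pics/t3.png",cv2.resize(a,None,fx=4.4,fy=4.4,interpolation=cv2.INTER_CUBIC))
E
```

```text
clock 15.95 local TCP [-0.2302  0.0049  0.3739] F [-0.4 -0.   0.5] w 0.01
yaw err 0.0032303755063328166 tilt -0.17608414573425346 roll -0.0026616804214326254
shift units [0.3907 0.0114 0.1066] mm 202.6
shift units [0.397  0.0117 0.1926] mm 220.7
unit fwd [ 1.     0.003 -0.003] up [-0.003 -0.003 -1.   ] left [ 0.003 -1.     0.003]
```

View pics/t3.png

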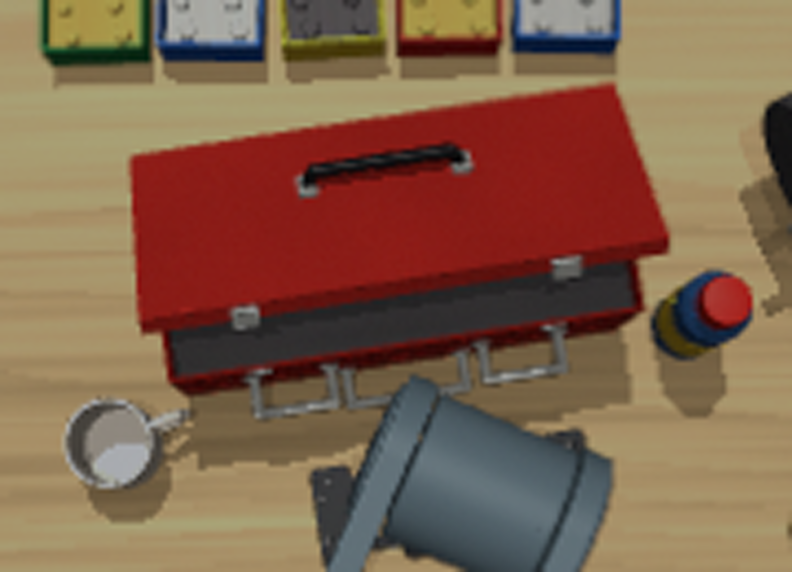

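All three drawers are flush, and the mug and can haven't moved. Next I move above the lid's front edge.

>>> arm_command([
  [[0.039,0.001,0.0105,0,0,0],[0.039,0.001,0.0105,0,0,0],[0.039,0.001,0.0105,0,0,0],[0.039,0.001,0.0105,0,0,0],[0.039,0.001,0.0105,0,0,0],[0.039,0.001,0.0105,0,0,0],[0.039,0.001,0.0105,0,0,0],[0.039,0.001,0.0105,0,0,0],[0.039,0.001,0.0105,0,0,0],[0.039,0.001,0.0105,0,0,0],[0,0,0,0,0,0]],
])

```text
clock: 16.92
position: [0.6716, -0.0689, 0.3223]
eef_rot: [[0.991, 0.132, 0.005], [0.132, -0.991, 0.003], [0.006, -0.003, -1.0]]
wrist_force: [-0.2, -0.0, 0.4]
width: 0.004
```

>>> arm_command([
  [[0,0,0.007,0,0,0],[0,0,0.007,0,0,0],[0,0,0.007,0,0,0],[0,0,0.007,0,0,0],[0,0,0.007,0,0,0],[0,0,0.007,0,0,0],[0,0,0.007,0,0,0],[0,0,0.007,0,0,0],[0,0,0.007,0,0,0],[0,0,0.007,0,0,0],[0,0,0.007,0,0,0],[0,0,0.007,0,0,0]],
])

```text
clock: 17.92
position: [0.6709, -0.0688, 0.2811]
eef_rot: [[0.991, 0.132, 0.003], [0.132, -0.991, 0.001], [0.003, -0.001, -1.0]]
wrist_force: [-0.4, -0.0, 2.2]
width: 0.003
```

```bash
python3 go.py -.05 0 .235 -.07 0 .188
```

```text
clock 17.9167 local TCP [-3.690e-02  1.000e-04  2.811e-01] F [-0.4 -0.   2.2] w 0.0
yaw err 0.0013270153344768776 tilt 0.18987940193572592 roll -0.0006068326728925837
shift units [-0.0266  0.0002  0.0922] mm 48.0
shift units [-0.0669  0.0002  0.186 ] mm 98.8
unit fwd [1.    0.001 0.003] up [ 0.003 -0.001 -1.   ] left [ 0.001 -1.     0.001]
```

>>> arm_command([
  [[-0.004,0,0.0072,0,0,0],[-0.004,0,0.0072,0,0,0],[-0.004,0,0.0072,0,0,0],[-0.004,0,0.0072,0,0,0],[-0.004,0,0.0072,0,0,0],[-0.004,0,0.0072,0,0,0],[-0.004,0,0.0072,0,0,0],[-0.004,0,0.0072,0,0,0],[-0.004,0,0.0072,0,0,0],[-0.004,0,0.0072,0,0,0],[-0.004,0,0.0072,0,0,0],[-0.004,0,0.0072,0,0,0]],
])

```text
clock: 18.92
position: [0.6469, -0.0718, 0.2373]
eef_rot: [[0.991, 0.132, 0.003], [0.132, -0.991, 0.001], [0.003, -0.001, -1.0]]
wrist_force: [0.7, -0.1, 1.7]
width: 0.009
```

>>> arm_command([
  [[-0.002,0,0.0075,0,0,0],[-0.002,0,0.0075,0,0,0],[-0.002,0,0.0075,0,0,0],[-0.002,0,0.0075,0,0,0],[-0.002,0,0.0075,0,0,0],[-0.002,0,0.0075,0,0,0],[-0.002,0,0.0075,0,0,0],[-0.002,0,0.0075,0,0,0],[-0.001,0,0.005,0,0,0],[-0.001,0,0.005,0,0,0],[0,0,0.004,0,0,0],[0,0,0.004,0,0,0]],
])

```text
clock: 19.92
position: [0.638, -0.073, 0.1985]
eef_rot: [[0.991, 0.132, 0.002], [0.132, -0.991, 0.001], [0.002, -0.001, -1.0]]
wrist_force: [-0.4, 0.2, 0.9]
width: 0.005
```

```bash
python3 go.py -.07 0 .188
```

```text
clock 19.9167 local TCP [-0.07    0.0002  0.1985] F [-0.4  0.2  0.9] w 0.0
yaw err 0.0013268054341780966 tilt 0.1275810466686401 roll -0.0009986328851991394
shift units [0.     0.0005 0.0209] mm 10.5
unit fwd [1.    0.001 0.002] up [ 0.002 -0.001 -1.   ] left [ 0.001 -1.     0.001]
```

>>> arm_command([
  [[0,0,0.004,0,0,0],[0,0,0.004,0,0,0],[0,0,0.004,0,0,0],[0,0,0.004,0,0,0]],
])

```text
clock: 20.25
position: [0.6381, -0.073, 0.1905]
eef_rot: [[0.991, 0.132, 0.002], [0.132, -0.991, 0.001], [0.003, -0.001, -1.0]]
wrist_force: [-1.5, -0.5, 1.7]
width: 0.007
```

>>> arm_command([
  [[0,0,0.003,0,0,0],[0,0,0.003,0,0,0]],
])

```text
clock: 20.42
position: [0.6381, -0.073, 0.1884]
eef_rot: [[0.991, 0.132, 0.002], [0.132, -0.991, 0.001], [0.002, -0.001, -1.0]]
wrist_force: [-6.6, 0.7, 13.5]
width: 0.004
```

>>> arm_command([
  [[0,0,0.002,0,0,0],[0,0,0,0,0,0],[0,0,0,0,0,0]],
])

```text
clock: 20.67
position: [0.6381, -0.073, 0.1884]
eef_rot: [[0.991, 0.132, 0.003], [0.132, -0.991, 0.001], [0.003, -0.001, -1.0]]
wrist_force: [-5.5, 1.3, 11.1]
width: 0.005
```

>>> arm_command([
  [[0,0,-0.01,0,0,0],[0,0,-0.04,0,0,0],[0,0,-0.07,0,0,0],[0,0,-0.07,0,0,0],[-0.07,0,-0.03,0,0,0],[-0.07,0,0,0,0,0],[-0.07,0,0,0,0,0],[-0.07,0,0,0,0,0],[-0.07,0,0,0,0,0],[-0.07,0,0,0,0,0],[0,0,0,0,0,0],[0,0,0,0,0,0]],
])

```text
clock: 21.67
position: [0.4291, -0.101, 0.2966]
eef_rot: [[0.991, 0.13, 0.004], [0.13, -0.991, 0.001], [0.004, 0.0, -1.0]]
wrist_force: [0.4, 0.2, -0.7]
width: 0.004
```

```bash
python3 go.py
python3 - <<'E'
from rig import *
from h import *
p=np.load("p.npy");p[3:]=0
out=[]
for n,(y,x,h,w) in(("scene",(95,175,190,200)),("top",(95,175,130,190))):
    c=capture(n);im=c["image"].copy();f=4
    a=cv2.resize(im[y:y+h,x:x+w],None,fx=f,fy=f,interpolation=cv2.INTER_CUBIC)
    for q in proj(c,world(p)):
        cv2.drawMarker(a,tuple(int(v) for v in (q-[x,y])*f),(255,255,0),cv2.MARKER_CROSS,10,1)
    cv2.imwrite(f"pics/f_{n}.png",cv2.resize(a,None,fx=.75,fy=.75))
E
```

```text
clock 21.6667 local TCP [-0.2808 -0.0003  0.2966] F [ 0.4  0.2 -0.7] w 0.0
yaw err -0.00029628195150244174 tilt 0.2539987710848791 roll 6.623586361013943e-05
unit fwd [ 1.    -0.     0.004] up [ 0.004  0.    -1.   ] left [-0. -1. -0.]
```

View pics/f_scene.png

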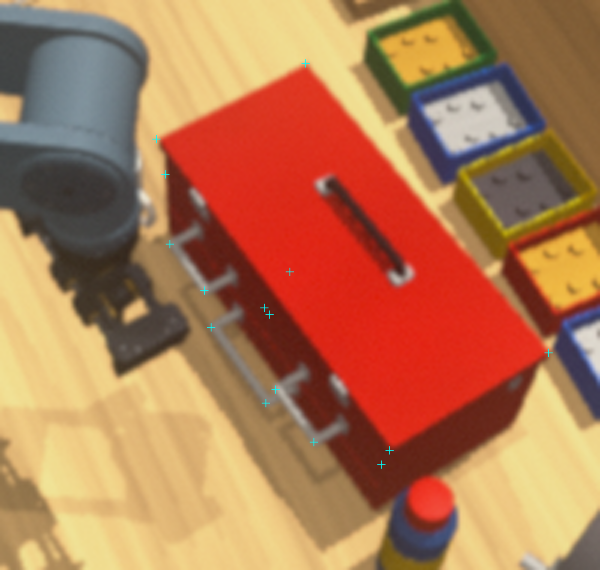

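View pics/f_top.png

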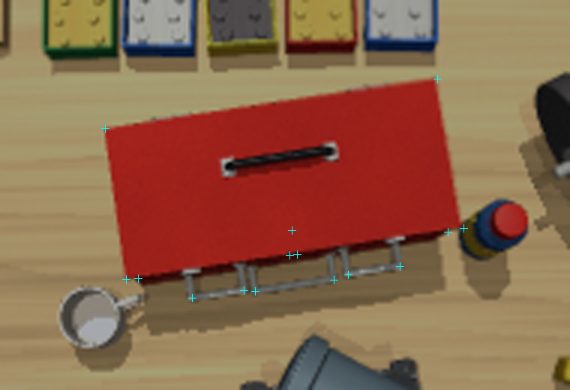

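Both pictures match the closed-chest model: the lid corners and all three pulls sit on the predicted marks, and the can and mug are where they were.

```bash
python3 -c "
from rig import *
print(close_job())"
```

```text
the job is handed in; nothing more can be done
None
```

The chest is closed up and the job is handed in at about 21.7 s of the 64 s limit. I pushed the right small drawer, then the left, then the wide one home by the pull bars with closed fingertips. The speed was about 60 mm/s, slowing to 20 mm/s before each stop. Then I pressed the lid down along its arc at about 0.3 rad/s.

- **Drawers:** each ended at a firm stop with a clear force rise (9 to 18 N), all three with the fingertip within 1 mm of the same distance from the chest front. The wide drawer's stop showed in a single reading.
- **Lid:** it stopped at 188.4 mm with about 13 N. The given shut height is 188 mm.
- **Final pictures:** from the scene and top cameras, the lid corners and all three pulls lie on the fully closed chest model to about 1 to 2 pixels. The can and mug stand where they were, and the arm is clear of everything.
- **Not seen at the end:** the sockets are hidden inside the shut drawers. Both were upright in the first pictures. In a mid-push picture the left one was upright in its still-open drawer, and the right one, partly hidden, looked upright. No push came near 0.2 m/s. The wrench in the tray was never seen, and nothing reached into the tray. I did not check the screwdriver or tape again, as the arm stayed away from them.

No check failed or disagreed.

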